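Lean the gel cassette back on the casting rack

TASK

Stand the glass gel cassette up for pouring: it should have its foot home against the casting rack's sill and be tipped up and over so that it leans back square on the rack's top bar, at the rack's own angle (about 17 degrees from upright), standing steady like the one beside it. It is glass: handle it smoothly, without flinging it or letting it fall back, and leave the second cassette and everything else on the bench where they are.

Things in the scene. Friction and masses are not known exactly. Their poses are not given: they have to be found in the camera images.
- cassette: gel cassette to be stood: two glass panes, black clamp strips flush down both sides, flat faces; 130 wide (x), 10 thick (y), 180 tall (z, foot to mouth), about 0.5 kg. Origin: middle of its foot end face. At the start it lies loose and sloping on the rack's front rest rail, -y face down, foot on the bench about 30 mm before the sill, z pointing out to the rack's -y and 24 degrees above level
- cassette_top (a point): middle of the cassette's mouth end face, 180 mm from its origin along z; at the start some 75 mm up, overhanging the rest rail by about 65 mm with nothing beneath. Pushed level here, the cassette slides on rail and bench against 3 to 9 N; with its foot at the sill it slopes about 18 degrees, overhangs by 35 mm, and 2 to 4 N upward here tips it up
- rack: casting rack, a welded steel rod frame fixed to the bench. Origin: on the bench below the middle of the sill's front face; x along the sill, +y towards the top bar, z up. Side frames of 12 mm rod at x = -195 and 195 mm, skids on the bench from y = -135 to 115. The cassette's place is the free part, x from -189 to about 30; the second cassette has the +x end
- rack_bar (a point): middle of the axis of the top bar: rubber-sleeved, round, 16 mm diameter, 380 long, axis 41 mm behind the sill's front face and 123 above the bench
- rack_rest (a point): middle of the front rest rail, on its top, 45 mm above the bench: a steel rod 12 mm diameter, its axis at y = -135 mm in the rack's frame
- cassette_b: a second, like cassette, already leaning in its place at the rack's +x end, its middle at about x = 110 mm in the rack's frame; same size and axes; to be left alone
- tube_rack: orange tube rack, a flat block 225 x 110 x 40 high, lying to the right on the bench; origin at the centre of its underside; a bystander to be left alone (sizes in mm)
- small_rack: small blue tube rack full of clear-capped tubes, 120 x 85 x 45 (55 with caps), at the left; origin at the centre of its underside; a bystander to be left alone (sizes in mm)
- tip_box: green pipette-tip box with a clear lid, 122 x 84 x 92 high, far right; origin at the centre of its underside; a bystander to be left alone (sizes in mm)
- pipette: pipette lying on the bench to the right of the cassette, about 270 long, 30 thick; origin near its middle; a bystander to be left alone (sizes in mm)
- bottle: bottle with a blue cap, 68 diameter, 130 high, left of the rack; origin at the centre of its underside; a bystander to be left alone (sizes in mm)
- jar: small jar with a white cap, 44 diameter, 65 high, standing within the rack's frame behind the top bar; origin at the centre of its underside; a bystander to be left alone (sizes in mm)
- waste_box: open white waste box with yellow round marks, 130 x 100 x 89 high, at the left; origin at the centre of its underside; a bystander to be left alone (sizes in mm)
- rack_sill (a point): middle of the upper front edge of the sill, the rubber-covered bar for the cassette's foot: 390 mm long, 16 high, 12 deep, its front face at the rack's y = 0. A cassette with its foot here and its back on the top bar leans 17 degrees from upright, its foot edge nudged about 5 mm forward as it leans over the sill, and rises 50 mm above the top bar

How it is judged (in metres and radians):
At the end, for the whole second after the job is handed in: Cassette on its foot on the bench, foot 0 to 22 mm (mid-thickness) before the sill's face, leaning back at 11.5 to 23 degrees from upright and bearing on the rack, square within 7 degrees, its middle at rack x -140 to +45, clear of the second cassette, at rest (angle between cassette's own z axis and vertical between 0.2 and 0.4 rad and y of cassette_top in the frame of rack above 0.02 m and y of cassette in the frame of rack between -0.022 and 0 m and height (world z) of cassette below 0.008 m and x of cassette in the frame of rack between -0.14 and 0.045 m and angle between the x axis of cassette and the x axis of rack, either way round below 0.12 rad and contact force between cassette and rack above 0.1 N and contact force between cassette and cassette_b below 0.1 N and linear speed of cassette below 0.02 m/s and angular speed of cassette below 0.1 rad/s); the robot touches nothing.
It fails at once if the cassette is flung or falls (turns faster than 3.5 rad/s) (angular speed of cassette above 3.5 rad/s).
It fails at once if the second cassette is shifted by more than 15 mm (distance of cassette_b from where it was at the start of the episode above 0.015 m).
It fails at once if another thing on the bench is shifted by more than 30 mm (distance of any of tube_rack, small_rack, tip_box, pipette, bottle, jar, waste_box from where it was at the start of the episode above 0.03 m).
It also fails if it takes over 58 s, if anything falls off the work surface, if the arm or the gripper's body presses on something with over 40 N, if the wrist force passes 120 N, or if a joint passes its speed limit or range.

ROBOT

A 6-joint arm with a two-finger parallel gripper is mounted at the origin on the work surface. World frame = base frame: x ahead of the robot, y to its left, z up, the work surface at z = 0. Lengths are in mm, angles in degrees, forces in N, time in s.
With the tool pointing down it reaches from about 350 to 850 mm from the base axis. Payload 8.1 kg.
Tool frame: the origin (TCP) lies midway between the tips of the shut fingers; the grasp point (between the pads) lies grip_depth behind it (grip_depth is the distance from the TCP to the grasp point, in mm); z points along the fingers, y is the line along which they close (so a half turn about z gives the same grasp; the last joint's range is limited). The gripper opens to 85 mm and grips with 20 to 120 N. Pads are 22 mm wide; open, the fingers measure 114 mm over their backs; the gripper's body (76 mm by 85 mm) begins 54 mm behind the grasp point. The pads swing forward as they close: fully open they stand 13 mm farther back than shut.
Start: joints at [71.654, 7.471, 85.268, -0, 87.261, -4.893], TCP at [139.567, 583.546, 231.292] pointing down, gripper open.
Joint ranges: [-169.43, 169.43], [-51.17, 129.36], [1.28, 143.12], [-76.62, 256.62], [0, 156.53], [-152.29, 152.29]. Speed limits (degrees/s): [136.94, 136.94, 159.86, 180, 180, 180].

INTERFACE

Orientations are given as [roll, pitch, yaw] about the fixed x, y, z axes, in that order (R = Rz(yaw) Ry(pitch) Rx(roll)).
In Python, from bench import sense, snapshot, hand_in, grip_depth gives the robot as it stands. The module is installed in compiled form; this text tells all that it offers.
- The arm moves only by the tool apply_moves, never from a script. Its argument "series" is text: rows parted by semicolons, each of 5 numbers parted by spaces: the shift along the tool's x, y, z each as a share of 0.3 m, from -1 to 1, then the turn about the tool's z as a share of 2 rad, from -1 to 1, then the gripper's target within -1 to 1 (shut at 1, half-way at 0, fully open at -1). In form: tx ty tz twist gripper; .... A call has 1 to 5 rows; each row shifts and turns the commanded pose from where the row before left it, along the tool's axes as they then stand; what a row does not reach is not made up. A row lasts 1/12 s, in which the tool goes at most 41.7 mm and 7.16 degrees, less where a joint would pass 70% of its speed; a pose out of reach is approached as far as the arm can. A call with a number of a shift or a turn outside -1 to 1 is refused whole. A call with a gripper value outside its range is refused whole. The fingers move at their own pace and stop on an object; "squeeze" is the grip in N (left out, the last holds). Time passes only in rows, so rows that do not move let the fingers close. It gives the time, the measured TCP pose, the force, the opening and the grip force at its end, in the units of the state.
- sense(): the state, without advancing time (a new reading comes with each control period).
- snapshot(name): name is "side" or "top" or "wrist"; returns a dict with "frame" (480x640x3 uint8, blue, green, red), "depth" (480x640 float32, mm along the optical axis (not along the pixel's ray), 0 where there is no reading), "intrinsics" (3x3 intrinsics, pixels), "extrinsics" (4x4, takes a point from camera to world coordinates); the wrist camera has in their place "tool_from_camera" (4x4, takes a point from camera to tool coordinates, whose origin is the TCP and whose axes are the flange's). Camera axes: x right, y down, z forward; pixel columns grow to the right and rows downward; lengths in mm; the calibration is good to about 2 mm. A picture is of the moment at which its call begins: read the wrist's pose just before it.
- hand_in(): hands the job in; it is judged then, once.
The state is a dict: "time": time; "joint_pos": joint angles; "qd": joint speeds; "joint_efforts": joint torques, N m; "tool_pos": TCP position; "tcp_rot": TCP orientation; "ft_force": force on the tool from outside, world axes, zero at the start; "wrist_torque": the same for the moment, N m; "finger_gap": finger opening in mm; "grip_force": force on a finger pad.
Only numpy, scipy, OpenCV 4.12 (cv2) and the standard library are available. Lean on these libraries where they do the work, as an engineer would, in place of code of your own. Each camera call takes 0.05 s, during which the arm holds its last target. There are 200 camera calls.

## Working session

There is one attempt and no reset: what is moved stays moved. The work goes in short steps, Python scripts to look and compute and a tool call to move; the robot and the scene stay as the last step left them, time stands still between calls to the robot, and variables do not carry over. Pictures are saved under pics/ and viewed, at most 10 in all, crops included, and the job is handed in when it is done.

Besides the shell and the picture viewer there is one more tool, called after ">>>" in YAML: its name, and indented under it one key for each argument. apply_moves: Moves the arm, as the interface text tells. Its arguments: {"type":"object","properties":{"series":{"type":"string"},"squeeze":{"type":"number"}},"required":["series"]}

```bash
mkdir -p pics
python3 - <<'E'
from bench import *
import cv2,numpy as np
print(sense(),grip_depth)
for n in("side","top"):
    s=snapshot(n); cv2.imwrite(f"pics/{n}0.png",s["frame"]); np.savez(f"{n}0.npz",**s)
    print(n,s["intrinsics"].tolist(),np.round(s["extrinsics"],3).tolist())
E
```

```text
{'time': 0.0, 'joint_pos': array([ 7.16537460e+01,  7.51383141e+00,  8.53291350e+01,  1.80463708e-04,
        8.72608707e+01, -4.89315065e+00]), 'qd': array([-0.02410331, -0.10412637, -0.12202806,  0.11520265, -0.02724271,
       -0.08293454]), 'joint_efforts': array([ 1.97260670e-03, -5.69417453e+01, -5.00538719e+01, -1.43492643e-04,
        1.51829881e-02, -3.48554261e-05]), 'tool_pos': array([139.39669614, 583.02591991, 230.25911558]), 'tcp_rot': array([-1.79896557e+02, -9.03665601e-03,  1.66546880e+02]), 'ft_force': array([ 0.07478753, -0.21873194,  0.59205699]), 'wrist_torque': array([-0.00907208, -0.03418427, -0.02181747]), 'grip_force': 0.0, 'finger_gap': 85.57988333900362} 18.700000000000003
side [[522.0358118698774, 0.0, 320.8101036304534], [0.0, 522.0358118698774, 241.15037243701423], [0.0, 0.0, 1.0]] [[-0.889, -0.338, 0.31, 163.405], [-0.459, 0.664, -0.59, 681.013], [-0.006, -0.667, -0.745, 993.111], [0.0, 0.0, 0.0, 1.0]]
top [[550.9156674249249, 0.0, 320.6314648708002], [0.0, 550.9156674249249, 241.350726911007], [0.0, 0.0, 1.0]] [[0.006, -0.995, 0.097, 398.14], [-1.0, -0.007, -0.006, -46.308], [0.007, -0.097, -0.995, 1291.405], [0.0, 0.0, 0.0, 1.0]]
```

View pics/top0.png

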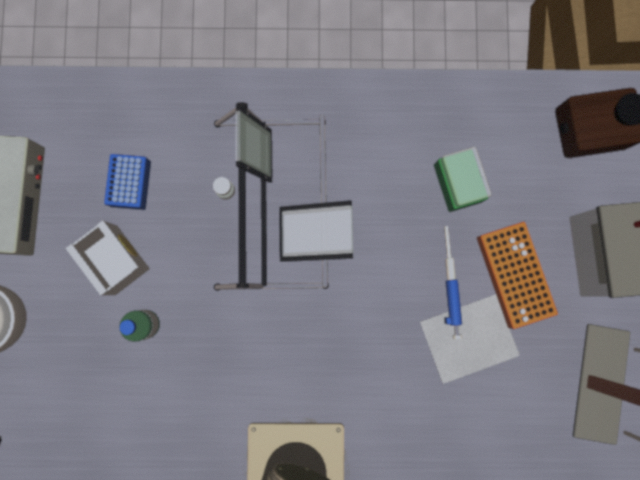

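View pics/side0.png

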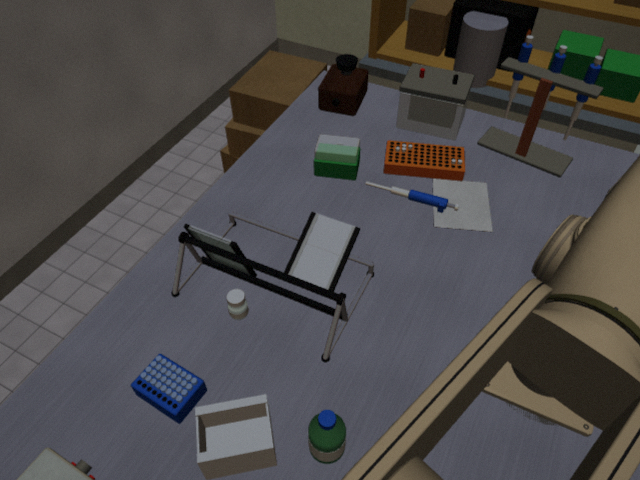

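The top view has world +y to the left and +x up. The cassette (about 280–353, 202–261) lies on the rest rail (col 324), with its mouth to the right. The sill is at col 264 and the bar at col 242, from (242,104) to (242,287). The second cassette is at (254,145). The side view shows the bar running from (183,237) to (343,298), with the cassette at (324,250).

```bash
cat > h.py <<'E'
import numpy as np,cv2
from bench import *
def ray(s,u,v):
    d=np.linalg.solve(s["intrinsics"],[u,v,1.]); E=s["extrinsics"]; return E[:3,3],E[:3,:3]@d
def onz(s,u,v,z):
    o,d=ray(s,u,v); return o+d*(z-o[2])/d[2]
def tri(a,pa,b,pb):
    o1,d1=ray(a,*pa);o2,d2=ray(b,*pb)
    t=np.linalg.lstsq(np.c_[d1,-d2],o2-o1,rcond=None)[0]
    p,q=o1+t[0]*d1,o2+t[1]*d2; return (p+q)/2,np.linalg.norm(p-q)
def pts(s,mask):
    v,u=np.nonzero(mask&(s["depth"]>0)); z=s["depth"][v,u]
    P=np.linalg.solve(s["intrinsics"],np.c_[u,v,np.ones(len(u))].T)*z
    return (s["extrinsics"][:3,:3]@P).T+s["extrinsics"][:3,3]
E
python3 - <<'E'
from h import *
np.set_printoptions(precision=1,suppress=True)
T=dict(np.load("top0.npz"));S=dict(np.load("side0.npz"))
def face(s,box):
    g=s["frame"].min(2); m=np.zeros(g.shape,np.uint8); x0,y0,x1,y1=box
    m[y0:y1,x0:x1]=(g[y0:y1,x0:x1]>150)*255
    m=cv2.morphologyEx(m,cv2.MORPH_OPEN,np.ones((3,3)))
    c=max(cv2.findContours(m,0,2)[0],key=cv2.contourArea)
    k=np.zeros_like(m);cv2.drawContours(k,[c],-1,255,-1)
    return k>0,cv2.boxPoints(cv2.minAreaRect(c)),cv2.approxPolyDP(c,6,True)[:,0]
for n,s,b in(("top",T,(270,190,365,275)),("side",S,(280,200,370,300))):
    k,r,a=face(s,b); P=pts(s,k); c=P.mean(0); w,V=np.linalg.eigh(np.cov((P-c).T))
    print(n,r.tolist(),a.tolist(),"c",c,"normal",V[:,0],"y range",np.percentile(P[:,1],[1,99]),"x",np.percentile(P[:,0],[1,99]),"z",np.percentile(P[:,2],[1,99]))
# dark bars along top-image columns, by row
g=T["frame"].max(2)
for v in(185,200,220,240,260,275):
    row=g[v,225:275]; u=np.nonzero(row<60)[0]+225
    print(v,u.tolist(), T["depth"][v,u].astype(int).tolist())
for v in (150,180,270,280): print(v,(np.argmax(g[v,315:335])+315),g[v,315:335].tolist())
print("bar ends",tri(T,(242,104),S,(183,237)),tri(T,(242,287),S,(343,298)))
for v in(190,270): print("bar z123",onz(T,242,v,123),"sill front z16",onz(T,266,v,16))
E
```

```text
top [[282.041259765625, 209.90721130371094], [350.6268310546875, 206.78968811035156], [352.6412353515625, 251.1072235107422], [284.0556640625, 254.22474670410156]] [[350, 209], [284, 213], [284, 253], [350, 250]] c [542.1 -46.9  49.8] normal [-0.   0.4  0.9] y range [-120.9   30.8] x [494.  590.6] z [14.3 83.8]Traceback (most recent call last):
  File "<stdin>", line 12, in <module>
  File "<stdin>", line 8, in face
ValueError: max() iterable argument is empty
```

```bash
python3 -c "
import cv2
a=cv2.imread('pics/top0.png')[90:300,200:370];cv2.imwrite('pics/crop.png',cv2.resize(a,None,fx=2.8,fy=2.8,interpolation=cv2.INTER_CUBIC))"
```

```text
(no output)
```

View pics/crop.png

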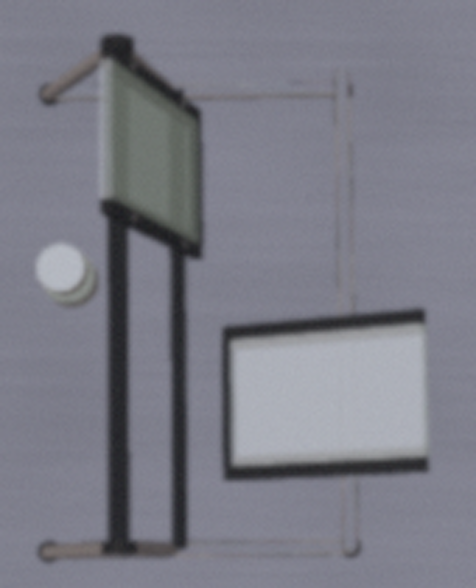

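The crop shows the cassette's mouth edge at px (351,202)–(352.5,256) and its foot edge at (280,208)–(281,261). The sill's front edge is near col 266 and the bar axis near col 242.

Run:
```python
from h import *
np.set_printoptions(precision=1,suppress=True)
T=dict(np.load("top0.npz"));S=dict(np.load("side0.npz"))
print("bar ends",tri(T,(242,104),S,(183,237)),tri(T,(242,287),S,(343,298)))
g=T["frame"].max(2)
for v in(190,230,270):
    for z,a,b in((123,232,252),(16,256,272)):
        u=np.nonzero(g[v,a:b]<75)[0]+a
        print(v,z,u.min(),u.max(),onz(T,u.min()-.5,v,z),onz(T,u.max()+.5,v,z),"depth z",np.median(pts(T,(np.indices(g.shape)[0]==v)&(np.indices(g.shape)[1]>=u.min()+1)&(np.indices(g.shape)[1]<u.max()))[:,2]))
for n,p in dict(m1=(351.4,202.5),m2=(352.5,256)).items(): print(n,onz(T,*p,82))
for n,p in dict(f1=(280.4,208),f2=(281,261)).items(): print(n,onz(T,*p,9))
print("mouth tri",tri(T,(351.4,202.5),S,(314,213)),tri(T,(352.5,256),S,(358,229)))
print("rail end",onz(T,316+9,287,40), "rack ends",onz(T,242,104,123),onz(T,242,287,123))
```

```text
bar ends (array([811.8, 119.8, 119. ]), np.float64(1.9525825780021824)) (array([413.1, 111.2, 125.3]), np.float64(0.7843091308692041))
190 123 239 244 [621.1 123.4 123. ] [621.2 110.5 123. ] depth z 129.82790599851853
190 16 262 265 [641.9  85.   16. ] [642.   75.6  16. ] depth z 16.84899169705068
230 123 239 244 [534.6 121.6 123. ] [534.7 108.8 123. ] depth z 129.55121156640598
230 16 262 265 [547.5  83.4  16. ] [547.5  74.1  16. ] depth z 15.434526142695404
270 123 239 245 [449.3 119.8 123. ] [449.4 105.  123. ] depth z 130.0146471304206
270 16 262 265 [454.4  81.9  16. ] [454.4  72.6  16. ] depth z 16.238371377374733
m1 [ 602.7 -121.8   82. ]
m2 [ 483.6 -124.4   82. ]
f1 [600.7  40.6   9. ]
f2 [475.9  37.5   9. ]
mouth tri (array([ 603.8, -122.5,   73.7]), np.float64(0.6482664012948777)) (array([ 484.4, -125.1,   70.9]), np.float64(0.13644761134785102))
rail end [415.8 -64.8  40. ] rack ends [811.3 119.7 123. ] [413.5 111.7 123. ]
```

>>> apply_moves:
  series: "0 0 0 -0.06 -1; 0 0 0 -0.06 -1; 0 0 0 0 -1"

```text
time: 0.35
tool_pos: [139.4, 583.3, 230.7]
tcp_rot: [-179.9, -0.0, -179.4]
ft_force: [0.2, 0.0, -0.5]
finger_gap: 85.5
grip_force: 0.0
```

>>> apply_moves:
  series: "-0.065 -0.115 0 0 -1; -0.065 -0.115 0 0 -1; -0.065 -0.115 0 0 -1; -0.065 -0.115 0 0 -1; -0.065 -0.115 0 0 -1"

```text
time: 0.77
tool_pos: [238.3, 409.9, 230.9]
tcp_rot: [-180.0, -0.0, -179.9]
ft_force: [1.7, -0.1, -0.3]
finger_gap: 85.6
grip_force: 0.0
```

>>> apply_moves:
  series: "-0.065 -0.115 0 0 -1; -0.065 -0.115 0 0 -1; -0.065 -0.115 0 0 -1; -0.065 -0.115 0 0 -1; -0.065 -0.115 0 0 -1"

```text
time: 1.18
tool_pos: [336.7, 237.8, 231.2]
tcp_rot: [180.0, 0.0, -179.9]
ft_force: [0.8, 0.6, -0.6]
finger_gap: 85.3
grip_force: 0.0
```

>>> apply_moves:
  series: "-0.065 -0.115 0 0 -1; -0.065 -0.115 0 0 -1; -0.065 -0.115 0 0 -1; -0.065 -0.115 0 0 -1; 0 0 0 0 -1"

```text
time: 1.6
tool_pos: [417.4, 96.1, 231.2]
tcp_rot: [-179.8, 0.1, 179.7]
ft_force: [0.1, 0.1, -0.5]
finger_gap: 85.6
grip_force: 0.0
```

>>> apply_moves:
  series: "-0.07 -0.107 0 -0.009 -1; -0.07 -0.107 0 0 -1; -0.07 -0.107 0 0 -1; -0.07 -0.107 0 0 -1; -0.07 -0.107 0 0 -1"

```text
time: 2.02
tool_pos: [523.9, -58.1, 231.1]
tcp_rot: [180.0, -0.0, -178.9]
ft_force: [0.4, 1.3, 0.6]
finger_gap: 85.5
grip_force: 0.0
```

>>> apply_moves:
  series: "-0.06 -0.11 0 0 -1; 0 0 0 0 -1; 0 0 0 0 -1"

```text
time: 2.27
tool_pos: [542.0, -90.6, 230.2]
tcp_rot: [180.0, -0.1, -179.0]
ft_force: [0.7, -0.3, -0.0]
finger_gap: 85.3
grip_force: 0.0
```

Run:
```python
from h import *
st=sense();print(st["tool_pos"],st["tcp_rot"])
s=snapshot("wrist");cv2.imwrite("pics/w1.png",s["frame"])
print(np.round(s["tool_from_camera"],3).tolist(),s["intrinsics"].tolist())
np.savez("w1.npz",**s)
```

```text
[541.97943569 -90.57477087 230.19270175] [ 1.79968360e+02 -1.14608437e-01 -1.79049770e+02]
[[-0.0, -0.964, -0.266, 68.146], [1.0, 0.0, -0.001, -0.367], [0.001, -0.266, 0.964, -141.634], [0.0, 0.0, 0.0, 1.0]] [[429.9042620641815, 0.0, 321.83101667459016], [0.0, 429.9042620641815, 243.80081324520503], [0.0, 0.0, 1.0]]
```

View pics/w1.png

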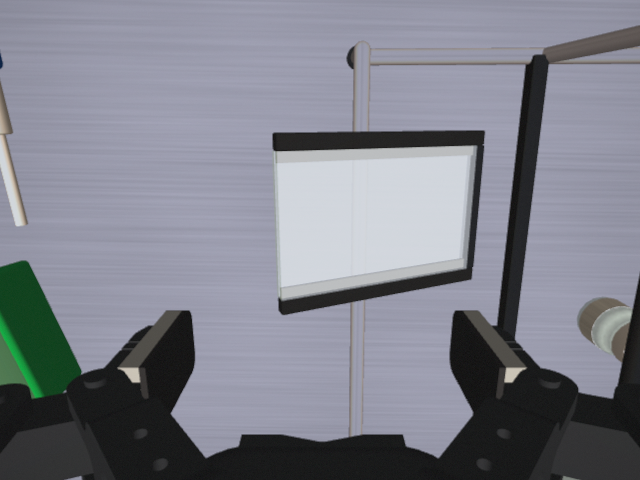

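The wrist view shows the mouth edge from (274,135) to (280,312), the rail at col 360 and the sill at cols 510–535. The left finger stands outside the mouth.

Run:
```python
from h import *
from scipy.spatial.transform import Rotation as R
s=dict(np.load("w1.npz"))
E=np.eye(4);E[:3,:3]=R.from_euler("xyz",[180,-.11,-179.05],degrees=True).as_matrix();E[:3,3]=[542,-90.6,230.2]
s["extrinsics"]=E@s["tool_from_camera"]
for n,p,z in(("m1",(274,135),77),("m2",(280,312),77),("f1",(484,133),8),("f2",(471,278),8),("sill",(526,200),16),("sill",(511,290),16),("rail",(362,100),45),("rail",(360,320),45)): print(n,np.round(onz(s,*p,z),1), np.round(s["depth"][p[1],p[0]]))
T=dict(np.load("top0.npz"))
print("mouth two-view",tri(s,(274,135),T,(352.5,257)),tri(s,(280,312),T,(351.4,201.5)))
```

```text
m1 [ 480.5 -124.2   77. ] 284.0
m2 [ 608.1 -121.4   77. ] 316.0
f1 [477.6  40.4   8. ] 352.0
f2 [603.5  43.4   8. ] 396.0
sill [531.   78.8  16. ] 361.0
sill [611.3  77.   16. ] 382.0
rail [455.6 -63.8  45. ] 311.0
rail [628.7 -58.4  45. ] 358.0
mouth two-view (array([ 480.70233948, -123.69681359,   85.63259163]), np.float64(1.2039035847579518)) (array([ 604.48863496, -121.1429828 ,   84.86006666]), np.float64(1.0333928212987595))
```

>>> apply_moves:
  series: "0 -0.006 0.1 0 -1; 0 0 0.12 0 -1; 0 0 0.12 0 -1; 0 0 0.12 0 -1; 0 0 0 0 -1"

```text
time: 2.73
tool_pos: [536.0, -87.8, 85.5]
tcp_rot: [179.8, -0.7, -178.7]
ft_force: [-1.5, 0.8, -1.4]
finger_gap: 85.5
grip_force: 0.0
```

>>> apply_moves:
  series: "0 0 0.05 0 -1; 0 0 0.05 0 -1; 0 0 0.04 0 -1; 0 0 0 0 -1"

```text
time: 3.07
tool_pos: [540.8, -89.7, 50.3]
tcp_rot: [180.0, -0.1, -178.7]
ft_force: [0.2, -0.3, -0.2]
finger_gap: 85.2
grip_force: 0.0
```

Run:
```python
from h import *
a=snapshot("wrist")["frame"];b=snapshot("side")["frame"][160:340,220:460]
b=cv2.resize(b,(320,240))
cv2.imwrite("pics/w2.png",np.hstack([cv2.resize(a,(440,330)),cv2.resize(b,(360,330))]))
```

```text
(no output)
```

View pics/w2.png

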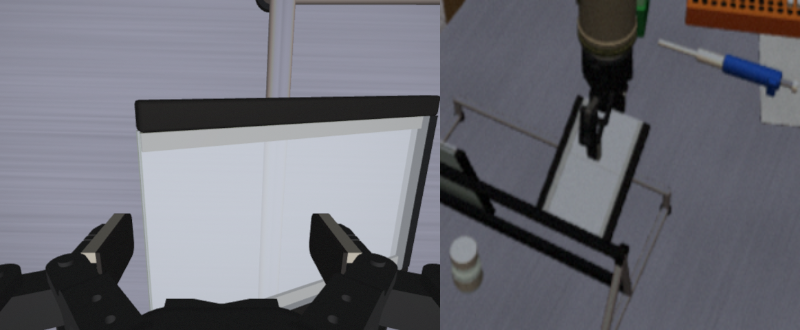

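The left finger is outside the mouth and the right finger is above the face, both free. Next I push it level, lowering slightly.

>>> apply_moves:
  series: "0 0.013 0.003 0 -1; 0 0.013 0.004 0 -1; 0 0.013 0.004 0 -1; 0 0.013 0.004 0 -1; 0 0.013 0.004 0 -1"

```text
time: 3.58
tool_pos: [541.6, -71.0, 45.6]
tcp_rot: [-180.0, 0.0, -178.7]
ft_force: [0.4, -3.3, -1.9]
finger_gap: 85.4
grip_force: 1.2
```

>>> apply_moves:
  series: "0 0.012 0.005 0 -1; 0 0.012 0.005 0 -1; 0 0.012 0.005 0 -1; 0 0 0 0 -1"

```text
time: 3.92
tool_pos: [540.9, -59.6, 40.6]
tcp_rot: [180.0, -0.0, -178.6]
ft_force: [0.2, 0.9, 0.3]
finger_gap: 85.5
grip_force: 0.0
```

Run:
```python
from h import *
print(sense()["tool_pos"],sense()["ft_force"])
a=snapshot("wrist")["frame"];b=snapshot("side")["frame"][160:340,220:460]
b=cv2.resize(b,(320,240))
cv2.imwrite("pics/w3.png",np.hstack([cv2.resize(a,(440,330)),cv2.resize(b,(360,330))]))
```

```text
[540.92982723 -59.55401179  40.60185557] [0.1678222  0.94538012 0.26975025]
```

View pics/w3.png

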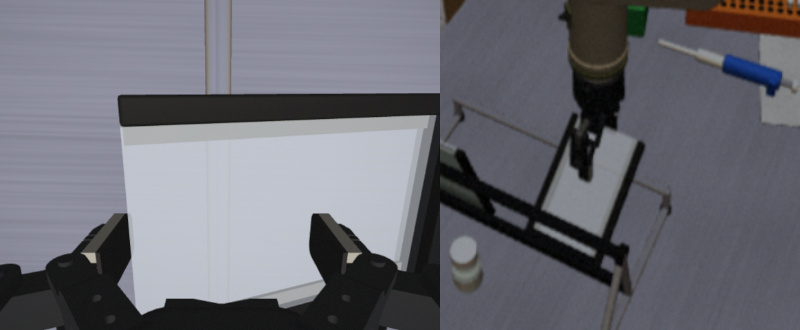

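>>> apply_moves:
  series: "0 0.005 0.012 0 -1; 0 0.01 0.01 0 -1; 0 0.008 0 0 -1; 0 0 0 0 -1"

```text
time: 4.35
tool_pos: [542.0, -56.0, 35.1]
tcp_rot: [-179.7, 0.1, -178.7]
ft_force: [0.9, -13.7, 0.3]
finger_gap: 85.7
grip_force: 6.7
```

>>> apply_moves:
  series: "0 0.01 -0.01 0 -1; 0 0.01 -0.015 0 -1; 0 0 0 0 -1"

```text
time: 4.6
tool_pos: [542.8, -52.6, 44.3]
tcp_rot: [-179.5, 0.2, -178.7]
ft_force: [-3.0, -26.0, 6.5]
finger_gap: 85.5
grip_force: 12.6
```

Run:
```python
from h import *
print(sense()["tool_pos"],sense()["ft_force"])
a=snapshot("wrist")["frame"];b=snapshot("side")["frame"][160:340,220:460]
b=cv2.resize(b,(320,240))
cv2.imwrite("pics/w4.png",np.hstack([cv2.resize(a,(440,330)),cv2.resize(b,(360,330))]))
```

```text
[542.79331261 -52.62051392  44.34447924] [ -3.01932847 -26.01192391   6.46783556]
```

View pics/w4.png

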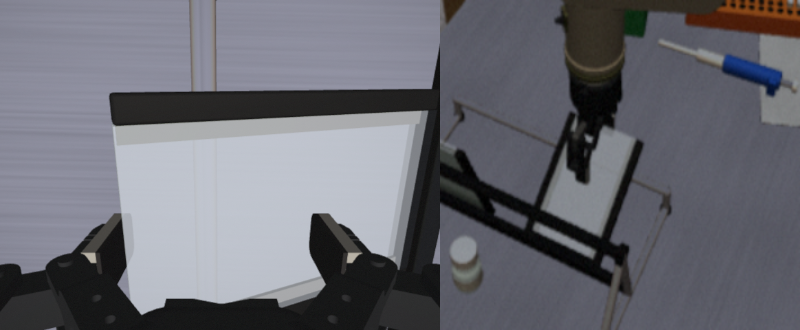

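The foot is at the sill, but the level push jams because the edge's arc is mostly upward here. I'll lift along the tangent and let pad friction carry it.

>>> apply_moves:
  series: "0 0 -0.015 0 -1; 0 0 -0.015 0 -1"

```text
time: 4.87
tool_pos: [541.8, -50.3, 51.7]
tcp_rot: [-179.8, 0.1, -178.8]
ft_force: [1.0, -7.2, -0.5]
finger_gap: 85.5
grip_force: 3.8
```

>>> apply_moves:
  series: "0 0.005 -0.015 0 -1; 0 0 0 0 -1"

```text
time: 5.03
tool_pos: [542.1, -48.0, 56.9]
tcp_rot: [-179.8, 0.1, -178.7]
ft_force: [-0.6, -10.4, 2.2]
finger_gap: 85.5
grip_force: 5.4
```

Run:
```python
from h import *
print(sense()["tool_pos"],sense()["ft_force"])
s=snapshot("wrist")
# mouth depth profile: where's left edge of the black strip
f=s["frame"];r=f.max(2)[155,100:400];u=np.nonzero(r<70)[0][:1]+100
print(u,s["depth"][155,u[0]+5:u[0]+300:40],s["depth"][250,190:460:40])
a=f;b=snapshot("side")["frame"][160:340,220:460]
b=cv2.resize(b,(320,240))
cv2.imwrite("pics/w5.png",np.hstack([cv2.resize(a,(440,330)),cv2.resize(b,(360,330))]))
```

```text
[542.07929937 -47.98824431  56.87195991] [ -0.5677286  -10.41759018   2.20362973]
[163] [108.58636  112.000015 116.21276  121.80207  128.10448  133.31354
 139.83449  149.1528  ] [115.868286 119.93909  126.81495  133.14894  139.48846  147.45085
 153.98055 ]
```

View pics/w5.png

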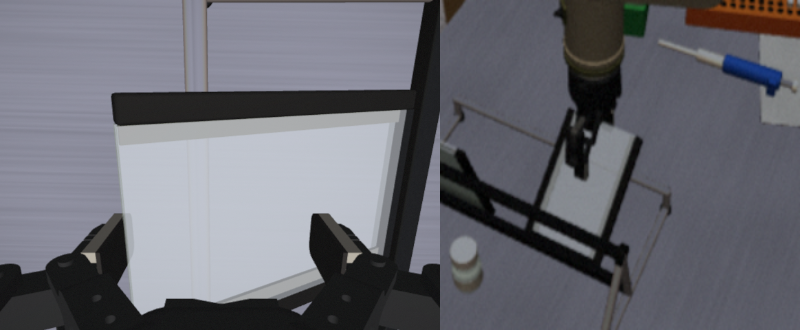

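The cassette is tipping: the foot strip stays at the sill and the mouth strip is at about px (163,140). I'll add a tilt readout from depth and carry on along the arc.

```bash
cat >> h.py <<'E'
from scipy.spatial.transform import Rotation as R
def tilt(dz0=8):
    st=sense(); s=snapshot("wrist"); E=np.eye(4)
    E[:3,:3]=R.from_euler("xyz",st["tcp_rot"],degrees=True).as_matrix();E[:3,3]=st["tool_pos"]
    s["extrinsics"]=E@s["tool_from_camera"]
    m=np.zeros((480,640),bool);m[150:290:3,190:450:3]=True
    P=pts(s,m);P=P[(P[:,2]>12)]
    from numpy.linalg import lstsq
    c=lstsq(np.c_[P[:,0],P[:,1],np.ones(len(P))],P[:,2],rcond=None)[0]
    for _ in range(6):
        r=abs(P[:,:2]@c[:2]+c[2]-P[:,2]);k=r<=max(3,np.percentile(r,60))
        c=lstsq(np.c_[P[k,0],P[k,1],np.ones(k.sum())],P[k,2],rcond=None)[0]
    print("pose",np.round(st["tool_pos"],1),"F",np.round(st["ft_force"],1),"t",st["time"],"tilt",np.degrees(np.arctan(np.hypot(*c[:2]))).round(1),"azim",np.degrees(np.arctan2(c[0],-c[1])).round(1),"face y at z=9:",round((9-c[2]-c[0]*542)/c[1],1),"top y,z",P[k,1].min().round(1),P[k,2].max().round(1))
E
python3 -c "
from h import *
tilt()"
```

```text
pose [541.8 -48.3  56.3] F [  0.8 -11.7   2.2] t 5.1333 tilt 26.6 azim 1.4 face y at z=9: 70.6 top y,z -85.6 87.7
```

>>> apply_moves:
  series: "0 0.011 -0.019 0 -1; 0 0.011 -0.019 0 -1; 0 0.011 -0.019 0 -1; 0 0.012 -0.019 0 -1"

```text
time: 5.52
tool_pos: [541.7, -35.3, 79.6]
tcp_rot: [-179.7, 0.1, -178.7]
ft_force: [-0.3, -13.2, 5.4]
finger_gap: 85.2
grip_force: 6.5
```

>>> apply_moves:
  series: "0 0.013 -0.016 0 -1; 0 0.013 -0.016 0 -1; 0 0.014 -0.016 0 -1; 0 0.014 -0.016 0 -1; 0 0.014 -0.015 0 -1"

```text
time: 5.93
tool_pos: [541.8, -15.3, 104.3]
tcp_rot: [-179.7, 0.2, -178.7]
ft_force: [-1.2, -13.8, 9.5]
finger_gap: 85.5
grip_force: 6.8
```

```bash
python3 -c "
from h import *
tilt()"
```

```text
pose [541.8 -15.3 104.3] F [ -1.2 -13.8   9.5] t 5.9333 tilt 45.9 azim 1.4 face y at z=9: 70.1 top y,z -52.8 135.7
```

>>> apply_moves:
  series: "0 0.01 -0.025 0 -1; 0 0.015 -0.018 0 -1; 0 0.015 -0.015 0 -1"

```text
time: 6.23
tool_pos: [540.0, -0.0, 119.7]
tcp_rot: [180.0, 0.0, -178.7]
ft_force: [1.4, -1.2, -0.8]
finger_gap: 85.1
grip_force: 0.9
```

>>> apply_moves:
  series: "0 0.016 -0.013 0 -1; 0 0.016 -0.013 0 -1; 0 0.016 -0.012 0 -1"

```text
time: 6.48
tool_pos: [539.3, 15.0, 130.8]
tcp_rot: [180.0, -0.0, -178.7]
ft_force: [0.2, -1.5, -1.5]
finger_gap: 85.4
grip_force: 0.6
```

```bash
python3 -c "
from h import *
tilt()"
```

```text
pose [539.3  15.  130.8] F [ 0.2 -1.5 -1.5] t 6.4833 tilt 58.9 azim 1.3 face y at z=9: 70.1 top y,z -22.2 159.4
```

>>> apply_moves:
  series: "0 0.02 -0.01 0 -1; 0 0.02 -0.008 0 -1; 0 0.02 -0.008 0 -1; 0 0.02 -0.006 0 -1; 0 0.02 -0.005 0 -1"

```text
time: 6.95
tool_pos: [538.9, 44.9, 142.1]
tcp_rot: [180.0, 0.0, -178.7]
ft_force: [-0.2, -2.8, 0.4]
finger_gap: 85.1
grip_force: 0.8
```

>>> apply_moves:
  series: "0 0.01 -0.002 0 -1; 0 0 0 0 -0.8; 0 -0.01 -0.002 0 -0.8"

```text
time: 7.2
tool_pos: [538.5, 44.9, 142.6]
tcp_rot: [180.0, -0.0, -178.6]
ft_force: [0.0, -0.1, -0.8]
finger_gap: 77.1
grip_force: 0.4
```

```bash
python3 -c "
from h import *
tilt();print(sense()['finger_gap'])"
```

```text
pose [538.5  44.9 142.6] F [ 0.  -0.1 -0.8] t 7.2 tilt 71.3 azim 1.3 face y at z=9: 70.7 top y,z 12.9 173.7
77.09651391222941
```

>>> apply_moves:
  series: "0 -0.012 -0.005 0 -0.6; 0 -0.013 -0.005 0 -0.4; 0 -0.013 -0.005 0 -0.2; 0 -0.013 -0.005 0 0; 0 -0.013 -0.005 0 0.1"

```text
time: 7.67
tool_pos: [539.4, 24.3, 150.8]
tcp_rot: [180.0, 0.0, -178.7]
ft_force: [0.5, -1.3, 0.0]
finger_gap: 38.6
grip_force: 0.4
```

>>> apply_moves:
  series: "0 0 0 0 0.1; 0 0.005 0 0 0.1"

```text
time: 7.83
tool_pos: [539.5, 25.9, 150.9]
tcp_rot: [-180.0, 0.0, -178.7]
ft_force: [-0.3, -0.8, 0.7]
finger_gap: 38.7
grip_force: 0.6
```

Run:
```python
from h import *
tilt()
a=snapshot("wrist")["frame"];b=snapshot("side")["frame"][130:340,180:460]
cv2.imwrite("pics/w6.png",np.hstack([cv2.resize(a,(400,330)),cv2.resize(b,(400,330))]))
```

```text
pose [539.5  25.9 150.9] F [-0.3 -0.8  0.7] t 7.8333 tilt 67.5 azim -3.6 face y at z=9: 76.9 top y,z 7.6 173.4
```

View pics/w6.png

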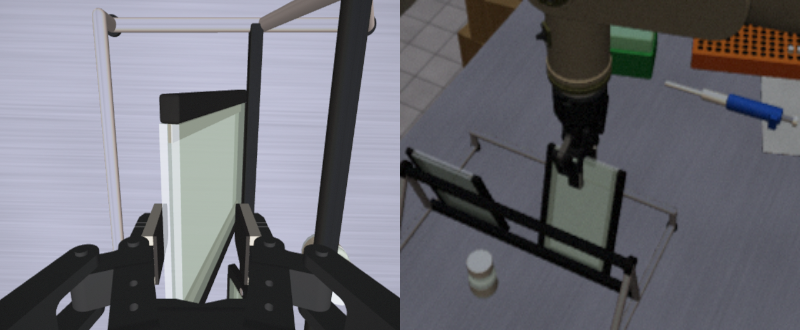

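>>> apply_moves:
  series: "0 0.019 -0.006 0 0.1; 0 0.019 -0.005 0 0.1; 0 0.019 -0.005 0 0.1; 0 0.019 -0.005 0 0.1; 0 0.019 -0.004 0 0.1"

```text
time: 8.4
tool_pos: [538.5, 56.0, 158.2]
tcp_rot: [180.0, -0.0, -178.6]
ft_force: [-0.2, -0.9, -0.1]
finger_gap: 38.6
grip_force: 0.2
```

>>> apply_moves:
  series: "0 0.017 -0.003 0 0.15; 0 0.015 -0.003 0 0.2; 0 0.01 -0.003 0 0.3; 0 0.005 0 0 0.35; 0 0 0 0 0.4"

```text
time: 8.82
tool_pos: [538.3, 69.4, 160.8]
tcp_rot: [180.0, 0.0, -178.6]
ft_force: [0.5, -0.0, -0.2]
finger_gap: 25.7
grip_force: 0.0
```

Run:
```python
from h import *
st=sense();print(st["tool_pos"],st["ft_force"],st["finger_gap"],st["grip_force"])
a=snapshot("wrist")["frame"];b=snapshot("side")["frame"][130:340,180:460]
cv2.imwrite("pics/w7.png",np.hstack([cv2.resize(a,(400,330)),cv2.resize(b,(400,330))]))
```

```text
[538.29259247  69.44209145 160.81495516] [ 0.47617095 -0.01501565 -0.18521407] 25.692397037466215 0.0
```

View pics/w7.png

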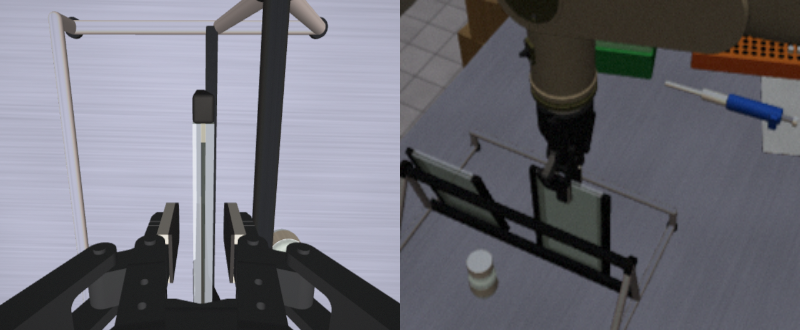

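The cassette is close to upright, between both pads. I'll carry it over slowly, with the rear pad holding it back.

>>> apply_moves:
  series: "0 0.013 0.005 0 0.4; 0 0.013 0.005 0 0.4; 0 0.013 0.005 0 0.4; 0 0.013 0.003 0 0.4; 0 0.013 0 0 0.4"

```text
time: 9.33
tool_pos: [537.6, 89.0, 155.0]
tcp_rot: [-180.0, -0.0, -178.7]
ft_force: [0.6, -0.2, -0.3]
finger_gap: 25.7
grip_force: 0.1
```

>>> apply_moves:
  series: "0 0.013 0 0 0.4; 0 0.013 0 0 0.4; 0 0.013 0 0 0.4; 0 0.013 0 0 0.4; 0 0.013 0 0 0.4"

```text
time: 9.75
tool_pos: [537.4, 108.6, 155.4]
tcp_rot: [180.0, 0.0, -178.7]
ft_force: [-0.5, 0.8, -0.5]
finger_gap: 25.7
grip_force: 0.2
```

>>> apply_moves:
  series: "0 0.013 0 0 0.4; 0 0.013 0 0 0.4; 0 0.01 0 0 0.4; 0 0 0 0 0.4"

```text
time: 10.08
tool_pos: [537.1, 119.2, 155.4]
tcp_rot: [-180.0, -0.0, -178.6]
ft_force: [0.1, 0.0, -0.2]
finger_gap: 26.0
grip_force: 0.0
```

Run:
```python
from h import *
st=sense();print(st["tool_pos"],st["ft_force"],st["finger_gap"],st["grip_force"])
a=snapshot("wrist")["frame"];b=snapshot("side")["frame"][130:340,180:460]
cv2.imwrite("pics/w8.png",np.hstack([cv2.resize(a,(400,330)),cv2.resize(b,(400,330))]))
```

```text
[537.11226433 119.18269691 155.37762515] [ 0.13592885  0.01695714 -0.22315777] 25.975473527629692 0.0
```

View pics/w8.png

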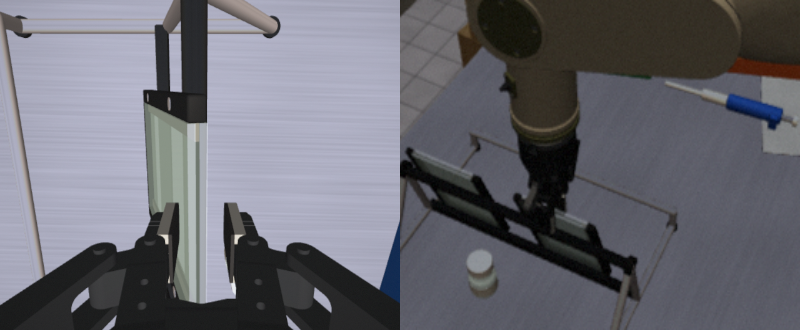

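It now leans on the bar, free of both pads. I've viewed 11 pictures by mistake, one over the limit of 10, so I'll view no more and check the rest by numbers. Next I withdraw straight up and measure.

>>> apply_moves:
  series: "0 0 -0.02 0 0.4; 0 0 -0.03 0 0.4; 0 0 -0.08 0 0.4; 0 0 -0.1 0 0.4; 0 0 -0.1 0 0.4"

```text
time: 10.6
tool_pos: [536.7, 118.6, 255.9]
tcp_rot: [-180.0, -0.0, -178.7]
ft_force: [1.2, 0.6, 0.5]
finger_gap: 25.6
grip_force: 0.0
```

>>> apply_moves:
  series: "0 -0.13 0 0 0.4; 0 -0.13 0 0 0.4; 0 -0.13 0 0 0.4; 0 -0.13 0 0 0.4; 0 -0.13 0 0 0.4"

```text
time: 11.02
tool_pos: [541.7, -77.9, 255.9]
tcp_rot: [-180.0, 0.1, -178.7]
ft_force: [0.8, -0.1, -1.1]
finger_gap: 25.6
grip_force: 0.0
```

>>> apply_moves:
  series: "0 -0.1 0 0 0.4; 0 0 0 0 0.4; 0 0 0 0 0.4"

```text
time: 11.27
tool_pos: [542.4, -107.9, 255.4]
tcp_rot: [-180.0, 0.1, -178.9]
ft_force: [0.2, 1.1, -0.2]
finger_gap: 25.5
grip_force: 0.0
```

Run:
```python
from h import *
np.set_printoptions(precision=2,suppress=True)
st=sense();print(st["tool_pos"],st["ft_force"])
w=snapshot("wrist");E=np.eye(4);E[:3,:3]=R.from_euler("xyz",st["tcp_rot"],degrees=True).as_matrix();E[:3,3]=st["tool_pos"]
w["extrinsics"]=E@w["tool_from_camera"]
for n,s in(("wrist",w),("top",snapshot("top")),("side",snapshot("side"))):
    P=pts(s,np.ones((480,640),bool))
    for nm,x0,x1 in(("cassette",485,600),("cassette_b",665,780)):
        Q=P[(P[:,0]>x0)&(P[:,0]<x1)&(P[:,1]>50)&(P[:,1]<150)&(P[:,2]>25)&(P[:,2]<185)]
        Q=Q[~((abs(Q[:,2]-123)<14)&(abs(Q[:,1]-115)<12))] if n=="side" else Q
        if len(Q)<50: print(n,nm,len(Q));continue
        A=np.c_[Q[:,0],Q[:,2],np.ones(len(Q))];c=np.linalg.lstsq(A,Q[:,1],rcond=None)[0]
        for _ in range(6):
            r=abs(A@c-Q[:,1]);k=r<=max(3,np.percentile(r,60));c=np.linalg.lstsq(A[k],Q[k,1],rcond=None)[0]
        print(n,nm,len(Q),k.sum(),"lean",np.degrees(np.arctan(c[1])),"yaw",np.degrees(np.arctan(c[0])),"face y at bench",c[0]*(x0+x1)/2+c[2],"x",np.percentile(Q[k,0],[1,99]),"zmax",Q[k,2].max())
```

```text
[ 542.37 -107.92  255.41] [ 0.24  1.05 -0.21]
wrist cassette 18944 18944 lean 18.12647027064576 yaw 1.2632500914947153 face y at bench 55.2111738498816 x [486.18 598.8 ] zmax 138.80057694547008
wrist cassette_b 3107 3091 lean 17.369034196472278 yaw 1.252196632159704 face y at bench 61.07156739680511 x [665.14 761.44] zmax 153.3225717769924
top cassette 1819 1632 lean 18.079476843006784 yaw 1.3556956936251991 face y at bench 56.054235615483314 x [485.89 598.79] zmax 178.43073082363435
top cassette_b 1723 1533 lean 17.333692032526898 yaw 1.3486441055023777 face y at bench 62.15809340105346 x [665.97 778.8 ] zmax 179.493119647806
side cassette 758 584 lean 17.819714389837223 yaw 1.3504630888353966 face y at bench 68.81661323449738 x [486.1  598.92] zmax 176.50770702223747
side cassette_b 806 547 lean 17.002538781096796 yaw 1.4179620624236544 face y at bench 75.03068633810315 x [666.47 779.02] zmax 176.126591617048
```

The cassette leans 18.1° against 17.3° for its neighbour and is parallel to it within 0.1°. Its foot is within about 2 mm of the same line, and the arm is clear.

```bash
python3 -c "
from bench import *
print(hand_in())"
```

```text
the job is handed in; nothing more can be done
None
```

The cassette is standing in the rack, leaning back about 18° on the top bar, square and parallel to its neighbour with its foot at the sill; the job was handed in at about 11.5 s with no verdict returned, and I viewed 11 pictures, one over the limit of 10.

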